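Seat the drilling jig plate on its locating pins

ROBOT

A 6-joint arm with a two-finger parallel gripper is mounted at the origin on the work surface. World frame = base frame: x ahead of the robot, y to its left, z up, the work surface at z = 0. Lengths are in m, angles in rad, forces in N, time in s.
With the tool pointing down it reaches from about 0.35 to 0.775 m from the base axis. Payload 7.3 kg.
Tool frame: the origin (TCP) lies between the finger pads; the fingertips stand 25 mm ahead of it and the grasp point (between the pads) lies 6 mm ahead of it; y points along the fingers, z is the direction in which the jaws open and shut, and the axes are right-handed (so a half turn about y gives the same grasp; the last joint's range is limited). The gripper opens to 92 mm and grips with 3 to 60 N. Pads are 19 mm wide; open, the fingers measure 130 mm over their backs; the gripper's body (75 mm by 190 mm) begins 47 mm behind the grasp point.
Start: joints at [0.97, 0.342, 1.524, -0, 1.275, -0.146], TCP at [0.231, 0.472, 0.252] pointing down, gripper open.
Joint ranges: [-2.53, 2.53], [-0.77, 2.02], [0.04, 2.7], [-1, 4.14], [0.28, 2.66], [-3.11, 3.11]. Speed limits (rad/s): [2.57, 2.57, 3.14, 3.14, 3.14, 3.14].

INTERFACE

Orientations are given as [roll, pitch, yaw] about the fixed x, y, z axes, in that order (R = Rz(yaw) Ry(pitch) Rx(roll)).
In Python, from cell import sensors, read_camera, hand_in gives the robot as it stands. The module is installed in compiled form; this text tells all that it offers.
- The arm moves only by the tool send_rows, never from a script. Its argument "motion" is a list that holds one entry, the list of rows, each a list of 4 numbers: the shift along the tool's x, y, z in m, then the turn about the tool's y in degrees. In form: [[[tx, ty, tz, twist], ...]]. A call has 1 to 8 rows; each row is the pose to reach, as a shift and turn from the pose measured when the call began, along the tool's axes at that moment; what a row does not reach only later rows make up. A row lasts 1/10 s, in which the tool goes at most 50 mm and 8.59 degrees, less where a joint would pass 70% of its speed; a pose out of reach is approached as far as the arm can. A call with a gripper value outside its range is refused whole. "gripper" is the opening, from 0 (shut) to 1 (fully open), set as the call begins (left out, the last holds). The fingers move at their own pace and stop on an object; "grip_force" is the grip in N (left out, the last holds). Time passes only in rows, so rows that repeat a pose let the fingers close. It gives the time, the measured TCP pose, the force and the opening at its end, in the units of the state.
- sensors.observe(): the state, without advancing time (a new reading comes with each control period).
- read_camera(name): name is "side" or "top" or "wrist"; returns a dict with "frame" (384x512x3 uint8, red, green, blue), "fx", "fy", "cx", "cy" (pixels), "extrinsics" (4x4, takes a point from world to camera coordinates). Camera axes: x right, y up, looking along -z (the intrinsics and any distortion apply to the point x, -y, -z); pixel columns grow to the right and rows downward; lengths in m; the calibration is good to about 2 mm. The wrist camera is an equidistant fisheye: a pixel r from the principal point sees the ray r / f radians off the axis. A picture is of the moment at which its call begins. There is no depth.
- hand_in(): hands the job in, once; it reports no verdict.
The state is a dict: "time": time; "qpos": joint angles; "qvel": joint speeds; "joint_efforts": joint torques, N m; "tool_pos": TCP position; "tool_rot": TCP orientation; "contact_force": force on the tool from outside, world axes, zero at the start; "torque": the same for the moment, N m; "opening": finger opening in m.
Only numpy, scipy, OpenCV 4.12 (cv2) and the standard library are available. Lean on these libraries where they do the work, as an engineer would, in place of code of your own. Each camera call takes 0.05 s, during which the arm holds its last target.

TASK

The aluminium jig plate is riding on top of the fixture's two locating pins, tail down and askew. Nudge it sideways, using the fence to square it up, until both its holes drop over the pins and it lies flat on the fixture base. Only push it: do not lift it or tip it up, and leave the other things on the bench where they are.

Things in the scene. Friction and masses are not known exactly. Their poses are not given: they have to be found in the camera images.
- fixture: Dark steel fixture, fixed, pose varies. Origin: on its underside at bench level, below the midpoint of the two pins; z up. Base 12 mm thick (top z = 12), x -180 to 130, y -80 to 100 mm. Pins at x = 0, y = +-30 mm: 10 mm diameter, tops at z = 20 mm, last 2.5 mm coned to 6 mm. Its +y side and its -x end are open.
- fence (a point): Point on the fence's inner face, at x = -55, y = -56 mm of the fixture, at base-top level (z = 12 mm). Axes as the fixture's. The fence is a bar along the fixture's x (x -180 to 70 mm, y -74 to -56 mm), its top 14 mm above the base.
- jig_plate: Aluminium plate 160 (x) by 110 (y) by 8 mm, 0.3 to 0.5 kg; about 1 to 2 N slides it (smooth, oiled). Origin: centre of its underside. Two 14 mm through holes at x = 15, y = +-30 mm. At first its underside rides on the pins (+x end up, slope 0.06 rad), its -x edge on the base: 28 to 48 mm short of its seat towards the fixture's -x, 5 to 18 mm off the fence, yaw within 0.1 rad of the fixture's.
- seat (a point): Where the jig plate's origin belongs: x = -15, y = 0, z = 12 mm of the fixture, axes as the fixture's. The holes leave 2 mm play each way; touching the fence the plate is at y = -1 mm. Seated, its -x edge is at x = -95 mm and its slope is zero.
- spacer: Bystander: steel ring 26 mm in diameter, 18 mm high, standing on the fixture base beyond the +x end of the seated plate. Origin: centre of its underside.
- star_knob: Bystander: black clamping knob 34 mm in diameter, 34 mm high, standing on the fixture base beyond the +x end of the seated plate. Origin: centre of its underside.
- screwdriver: Bystander: screwdriver with an orange handle lying on the bench outside the fence, about 0.2 m long. Origin: about its middle.
- wrench: Bystander: steel wrench lying flat on the bench. Origin: about its middle.
- glue_gun: Bystander: black hot-glue gun lying on its side, about 210 mm by 110 mm, 42 mm high. Origin: on its underside.
- oil_bottle: Bystander: white oil bottle 54 mm in diameter, 130 mm high, standing. Origin: centre of its underside.
- screw_tin: Bystander: open aluminium tin 70 mm in diameter, 60 mm high. Origin: centre of its underside.
- offcut: Bystander: wooden offcut 70 by 45 by 30 mm. Origin: centre of its underside.
There are look-alikes about, which are no part of the job. Several things have the shape of the jig_plate; the one meant has the colours described above.

How it is judged:
By the outcome, as a careful person would: the job done as asked, in the order asked, and still so for the second after the job is handed in, with the robot touching nothing.
It also fails if it takes over 48 s, if anything falls off the work surface, if the arm or the gripper's body presses on something with over 40 N, if the wrist force passes 120 N, or if a joint passes its speed limit or range.

## Working session

There is one attempt and no reset: what is moved stays moved. The work goes in short steps, Python scripts to look and compute and a tool call to move; the robot and the scene stay as the last step left them, time stands still between calls to the robot, and variables do not carry over. Pictures are saved under pics/ and viewed, and the job is handed in when it is done.

Besides the shell and the picture viewer there is one more tool, called after "Call:" by a JSON object that holds its "method" and its "body". send_rows: Moves the arm, as the interface text tells. Its arguments: {"type":"object","properties":{"motion":{"type":"array"},"gripper":{"type":"number"},"grip_force":{"type":"number"}},"required":["motion"]}

```bash
mkdir -p pics; python3 - <<'E'
from cell import sensors, read_camera
import cv2,numpy as np,pickle
print(sensors.observe())
for n in ["side","top","wrist"]:
    c=read_camera(n); pickle.dump(c,open(f"pics/{n}0.pkl","wb"))
    cv2.imwrite(f"pics/{n}0.png",c["frame"][:,:,::-1])
    print(n,c["fx"],c["fy"],c["cx"],c["cy"],[k for k in c]);print(np.round(c["extrinsics"],4))
E
```

```text
{'time': 0.0, 'qpos': array([ 9.70063495e-01,  3.42720753e-01,  1.52502425e+00, -1.92048469e-05,
        1.27537410e+00, -1.45993145e-01]), 'qvel': array([ 2.35151898e-03,  3.03740669e-04, -2.57294901e-05,  1.08249508e-04,
        1.74064712e-03,  1.58219044e-03]), 'joint_efforts': array([ 6.06694430e-04, -4.31249535e+01, -2.44219047e+01,  7.17634242e-02,
        5.61216718e-02, -1.86886796e-04]), 'tool_pos': array([0.23036735, 0.47135066, 0.25104342]), 'tool_rot': array([-1.57230921e+00,  2.03891209e-04, -4.54734236e-01]), 'contact_force': array([-0.13783186, -0.13638671, -0.51398306]), 'torque': array([-0.02988947,  0.03222059,  0.00491847]), 'opening': 0.09202815682086453}
side 421.243091799964 421.243091799964 260.88195172620027 183.7256853694566 ['frame', 'fx', 'fy', 'cx', 'cy', 'extrinsics']
[[ 0.9922 -0.1244 -0.0115 -0.4511]
 [ 0.0947  0.6883  0.7193 -0.0937]
 [-0.0816 -0.7147  0.6947 -1.129 ]
 [ 0.      0.      0.      1.    ]]
top 452.7295190376993 452.7295190376993 249.98476269334444 198.60440047806506 ['frame', 'fx', 'fy', 'cx', 'cy', 'extrinsics']
[[ 0.0281 -0.9996 -0.0102  0.0153]
 [ 0.9833  0.0258  0.1802 -0.447 ]
 [-0.1798 -0.0151  0.9836 -1.3606]
 [ 0.      0.      0.      1.    ]]
wrist 297.3186396354542 297.3186396354542 256.37144866145024 187.30307496949914 ['frame', 'fx', 'fy', 'cx', 'cy', 'extrinsics']
[[ 0.439   0.8985 -0.0022 -0.524 ]
 [-0.8697  0.4243 -0.2521  0.031 ]
 [-0.2255  0.1126  0.9677 -0.3895]
 [ 0.      0.      0.      1.    ]]
```

```bash
cd pics; python3 - <<'E'
import cv2
for n in ["side","top"]:
    i=cv2.imread(n+"0.png"); cv2.imwrite(n+"0b.png",cv2.resize(i,None,fx=1.5,fy=1.5,interpolation=cv2.INTER_CUBIC))
E
```

```text
(no output)
```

View pics/side0b.png

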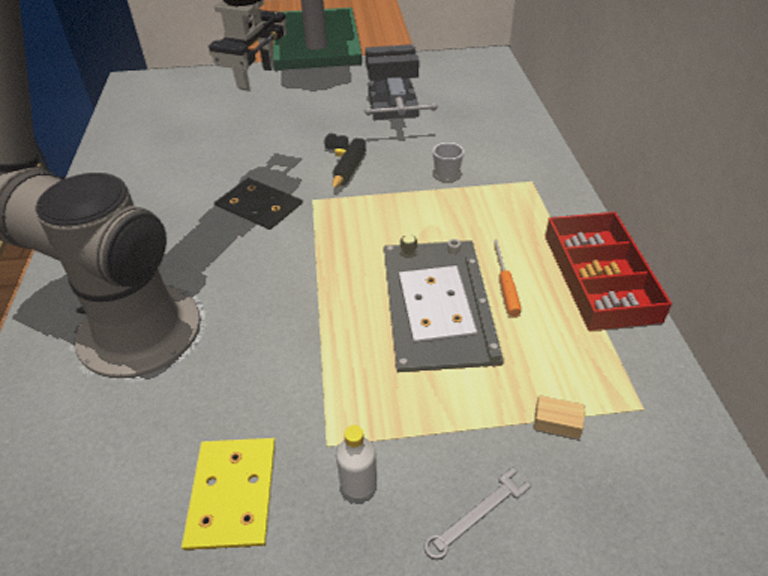

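View pics/top0b.png

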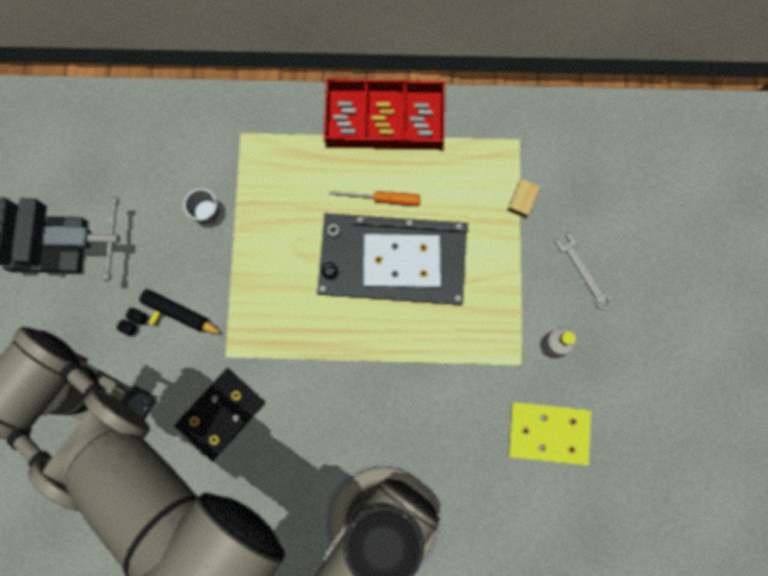

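View pics/wrist0.png

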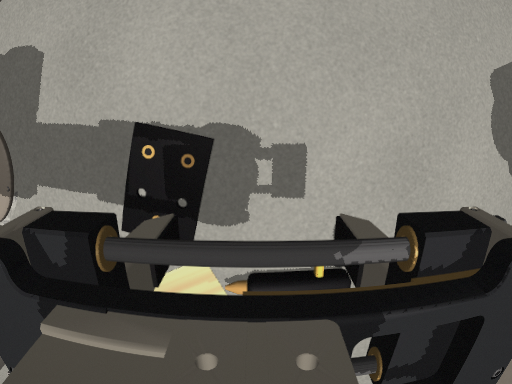

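```bash
cd pics; python3 - <<'E'
import cv2
i=cv2.imread("top0.png")[130:215,200:325]; cv2.imwrite("topc.png",cv2.resize(i,None,fx=6,fy=6,interpolation=cv2.INTER_CUBIC))
i=cv2.imread("side0.png")[145:255,245:345]; cv2.imwrite("sidec.png",cv2.resize(i,None,fx=5.4,fy=5.4,interpolation=cv2.INTER_CUBIC))
E
```

```text
(no output)
```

View pics/topc.png

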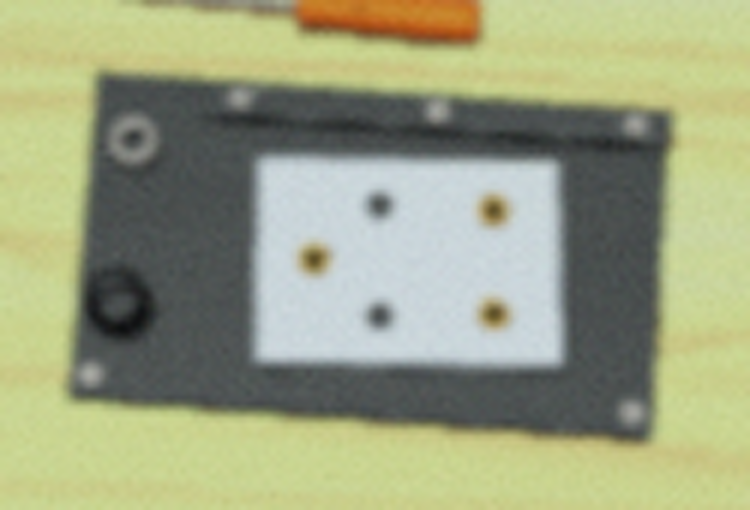

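View pics/sidec.png

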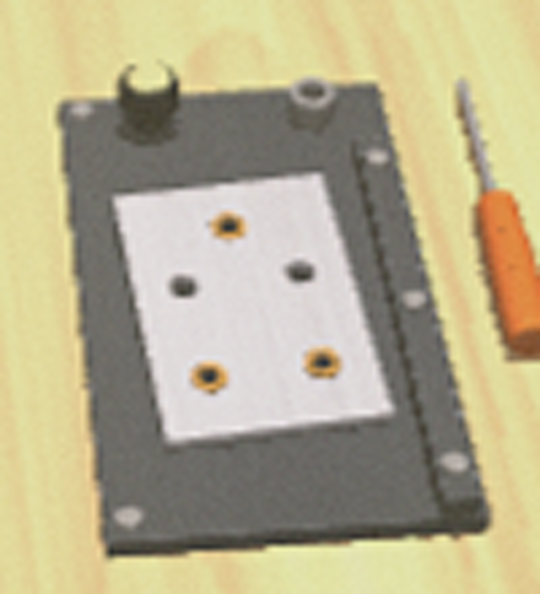

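```bash
cat > h.py <<'E'
import numpy as np,pickle,cv2
from scipy.optimize import least_squares
def proj(c,P):
    P=np.atleast_2d(P); E=c["extrinsics"]; q=P@E[:3,:3].T+E[:3,3]
    x,y,z=q[:,0],-q[:,1],-q[:,2]
    return np.c_[c["fx"]*x/z+c["cx"],c["fy"]*y/z+c["cy"]]
def projw(c,P):
    P=np.atleast_2d(P); E=c["extrinsics"]; q=P@E[:3,:3].T+E[:3,3]
    x,y,z=q[:,0],-q[:,1],-q[:,2]; r=np.hypot(x,y); th=np.arctan2(r,z)
    return np.c_[c["fx"]*th*x/r+c["cx"],c["fy"]*th*y/r+c["cy"]]
def fix2w(f,p):  # f=(x,y,yaw) m ; p in mm
    p=np.atleast_2d(p)/1000.; c,s=np.cos(f[2]),np.sin(f[2])
    return np.c_[f[0]+c*p[:,0]-s*p[:,1],f[1]+s*p[:,0]+c*p[:,1],p[:,2]]
def pl2fix(d,p,slope=.06,z0=12):  # d=(x,y mm,yaw) ; p mm plate coords
    p=np.atleast_2d(p).astype(float); c,s=np.cos(d[2]),np.sin(d[2])
    z=z0+80*slope+slope*p[:,0]+p[:,2]
    x=p[:,0]-slope*p[:,2]
    return np.c_[d[0]+c*x-s*p[:,1],d[1]+s*x+c*p[:,1],z]
E
python3 - <<'E'
from h import *
t=pickle.load(open("pics/top0.pkl","rb"));s=pickle.load(open("pics/side0.pkl","rb"))
T=lambda u:(np.array(u)+.5)/6-.5+[200,130]
S=lambda u:(np.array(u)+.5)/5.4-.5+[245,145]
F=[[130,-80,12],[-180,-80,12],[-180,100,12],[130,100,12]]
tF=T([(100,75),(670,118),(648,437),(70,400)]); sF=S([(380,85),(490,520),(105,545),(60,103)])
Pp=[[80,-55,8],[-80,-55,8],[-80,55,8],[80,55,8],[15,-30,8],[15,30,8]]
tP=T([(255,157),(558,158),(563,365),(253,363),(378,205),(378,316)]); sP=S([(322,174),(393,410),(166,440),(113,198),(300,271),(184,287)])
def res(v,full=False):
    f=v[:3];d=v[3:6]
    A=proj(t,fix2w(f,F))+v[6:8]-tF; B=proj(s,fix2w(f,F))+v[8:10]-sF
    W=fix2w(f,pl2fix(d,Pp)); C=proj(t,W)+v[6:8]-tP; D=proj(s,W)+v[8:10]-sP
    if full:
        for n,m in zip("ABCD",(A,B,C,D)): print(n,m.round(2).tolist())
    return np.r_[A.ravel(),B.ravel(),C.ravel(),D.ravel(),v[6:10]]
r=least_squares(res,[.55,0,1.57,-50,10,0,0,0,0,0],x_scale=[.01,.01,.01,1,1,.01,1,1,1,1])
print(r.x.round(4));res(r.x,True)
J=r.jac;print(np.sqrt(np.diag(np.linalg.inv(J.T@J))).round(4)[:6])
E
```

```text
[ 5.50500e-01  1.69000e-02  1.52140e+00 -4.29251e+01  1.58287e+01
  7.78000e-02 -2.15900e-01 -1.94000e-02  2.59000e-02  5.35200e-01]
A [[-0.35, -0.64], [0.44, -0.95], [1.08, 0.81], [-0.51, -0.33]]
B [[-0.26, -0.36], [0.09, -0.16], [-0.44, 0.06], [-0.34, -0.23]]
C [[0.01, 0.24], [-0.3, 0.75], [-0.53, 0.02], [0.25, -0.13], [0.01, 0.14], [0.11, 0.12]]
D [[-0.25, -0.11], [0.33, 0.53], [0.46, 0.27], [0.22, -0.16], [0.15, 0.01], [0.01, -0.37]]
[0.0024 0.0026 0.0061 1.5477 1.352  0.0125]
```

Call:
{"method": "send_rows", "body": {"motion": [[[0.02, 0, -0.016, -4], [0.055, 0, -0.045, -10], [0.093, 0.01, -0.076, -16], [0.13, 0.02, -0.107, -23.3], [0.168, 0.03, -0.138, -23.3], [0.206, 0.04, -0.169, -23.3], [0.24, 0.05, -0.197, -23.3], [0.265, 0.06, -0.217, -23.3]]], "gripper": 0.5}}

```text
time: 0.95
tool_pos: [0.3738, 0.1576, 0.191]
tool_rot: [-1.572, 0.0, -0.05]
contact_force: [0.4, 0.9, -0.8]
opening: 0.046
```

```bash
cat > st.py <<'E'
from cell import sensors
from h import *
import sys
f=np.array([.5505,.0169,1.5214])
def st():
    o=sensors.observe(); p=o["tool_pos"]; c,s=np.cos(f[2]),np.sin(f[2]); d=p[:2]-f[:2]
    print("t %.2f"%o["time"],"world",p.round(4),"fix mm",(1000*np.array([c*d[0]+s*d[1],-s*d[0]+c*d[1],p[2]])).round(1),"yawrel deg",np.degrees(o["tool_rot"]-[0,0,f[2]-np.pi/2]).round(2),"F",o["contact_force"].round(2),"op",round(o["opening"],4))
    return o
def target(fx,fy,z):
    o=sensors.observe(); R=cv2.Rodrigues(np.zeros(3))[0]
    from scipy.spatial.transform import Rotation as Ro
    R=Ro.from_euler("xyz",o["tool_rot"]).as_matrix()
    print("shift to",(fx,fy,z),(R.T@(fix2w(f,[[fx,fy,z]])[0]-o["tool_pos"])).round(4))
if __name__=="__main__":
    st()
    a=[float(x) for x in sys.argv[1:]]
    for i in range(0,len(a),3): target(*a[i:i+3])
E
python3 st.py -43 92 100
```

```text
t 0.95 world [0.3738 0.1576 0.191 ] fix mm [131.8 183.5 191. ] yawrel deg [-9.007e+01  2.000e-02 -1.000e-02] F [ 0.43  0.91 -0.77] op 0.046
shift to (-43.0, 92.0, 100.0) [ 0.0915  0.0912 -0.1746]
```

Call:
{"method": "send_rows", "body": {"motion": [[[0.02, 0.012, -0.035, 0], [0.04, 0.025, -0.075, 0], [0.06, 0.04, -0.115, 0], [0.075, 0.055, -0.15, 0], [0.08, 0.065, -0.17, 0], [0.08, 0.071, -0.1746, 0], [0.08, 0.071, -0.1746, 0]]]}}

```text
time: 1.65
tool_pos: [0.4442, -0.0211, 0.1194]
tool_rot: [-1.572, 0.003, -0.051]
contact_force: [-0.7, -0.1, -0.2]
opening: 0.046
```

```bash
python3 - <<'E'
from st import *
from cell import read_camera
st()
for n in ["wrist","top","side"]:
    c=read_camera(n); pickle.dump(c,open(f"pics/{n}1.pkl","wb"))
    cv2.imwrite(f"pics/{n}1.png",cv2.resize(c["frame"][:,:,::-1],None,fx=1.5,fy=1.5,interpolation=cv2.INTER_CUBIC))
target(-43,92,41)
E
```

```text
t 1.65 world [ 0.4442 -0.0211  0.1194] fix mm [-43.2 104.3 119.4] yawrel deg [-90.04   0.15  -0.11] F [-0.71 -0.08 -0.2 ] op 0.046
shift to (-43, 92, 41) [ 0.0117  0.0797 -0.0009]
```

View pics/wrist1.png

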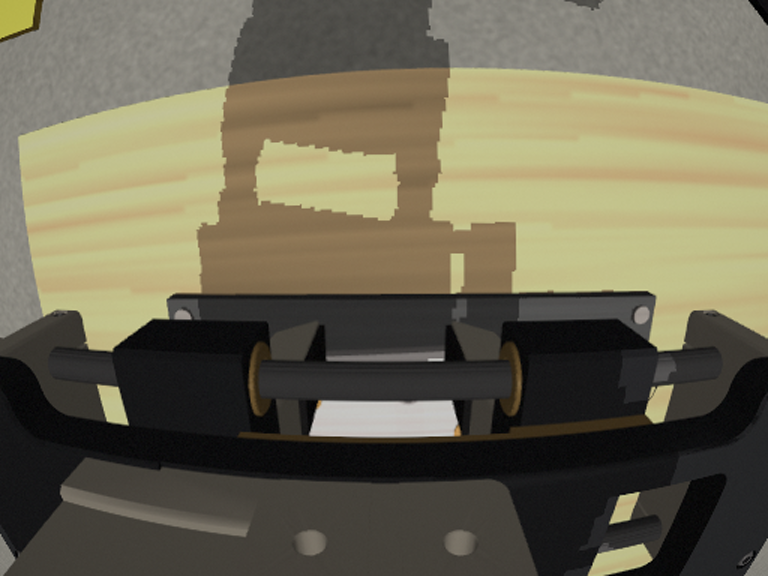

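View pics/side1.png

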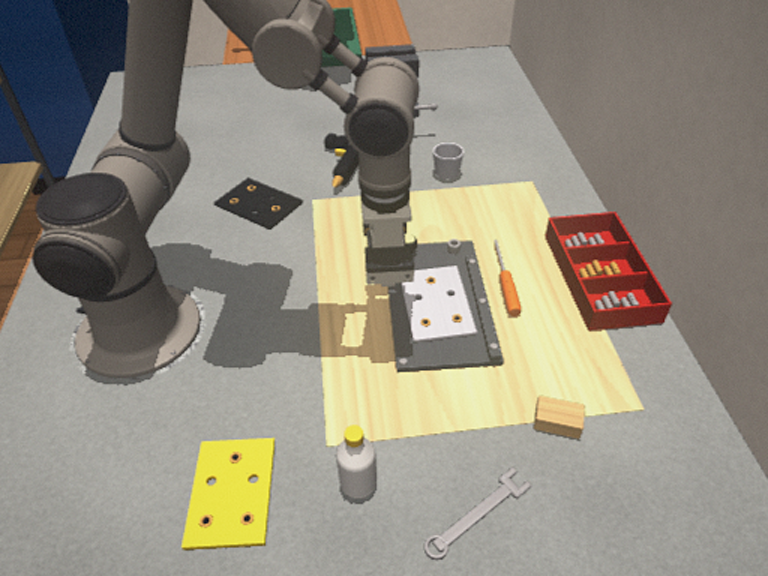

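```bash
python3 - <<'E'
from st import *
w=pickle.load(open("pics/wrist1.pkl","rb"))
E=w["extrinsics"];print("cam",(-E[:3,:3].T@E[:3,3]).round(3))
for z in (12,0): print(z,(projw(w,fix2w(f,[[130,100,z],[-180,100,z],[-43,100,z]]))*1.5).round(0).tolist())
print((projw(w,fix2w(f,pl2fix([-43,15.8,.0778],[[-80,55,8],[80,55,8],[-80,55,0],[15,30,8]])))*1.5).round(0).tolist())
i=w["frame"][185:300,95:450,::-1]
cv2.imwrite("pics/w1c.png",cv2.resize(i,None,fx=2.2,fy=2.2,interpolation=cv2.INTER_CUBIC))
t=cv2.imread("pics/top1.png")[180:320,300:490];cv2.imwrite("pics/t1c.png",cv2.resize(t,None,fx=4,fy=4,interpolation=cv2.INTER_CUBIC))
E
```

```text
cam [ 0.376 -0.017  0.252]
12 [[654.0, 296.0], [162.0, 298.0], [385.0, 299.0]]
0 [[645.0, 291.0], [170.0, 292.0], [385.0, 293.0]]
[[242.0, 360.0], [519.0, 347.0], [246.0, 355.0], [406.0, 394.0]]
```

View pics/w1c.png

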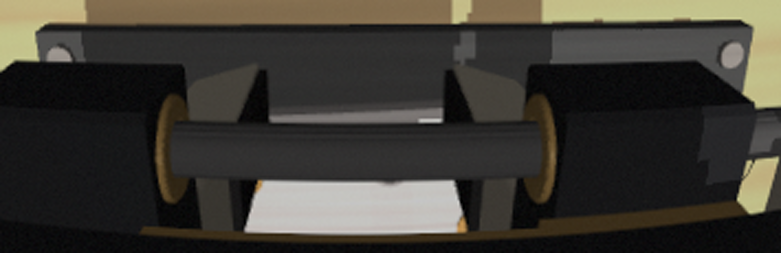

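View pics/t1c.png

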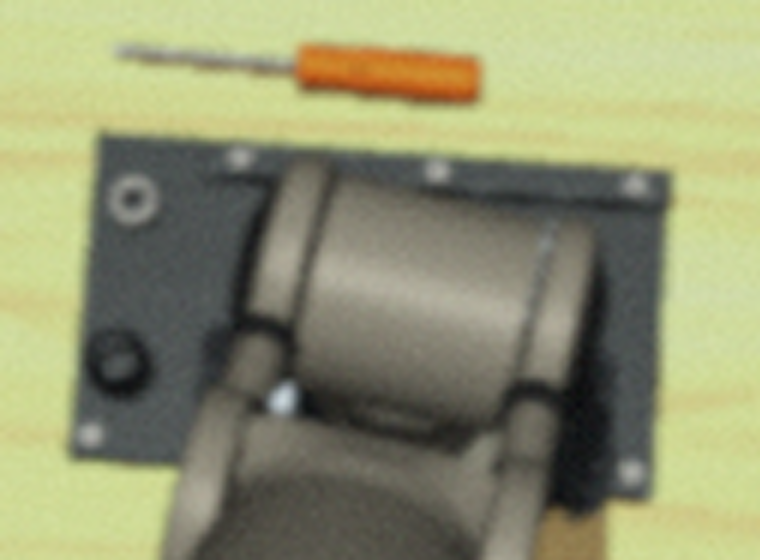

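Call:
{"method": "send_rows", "body": {"motion": [[[0.004, 0.03, 0, 0], [0.008, 0.06, 0, 0], [0.008, 0.075, 0, 0], [0.008, 0.0795, 0, 0], [0.008, 0.0795, 0, 0]]]}}

```text
time: 2.3
tool_pos: [0.4528, -0.0196, 0.0413]
tool_rot: [-1.572, 0.0, -0.047]
contact_force: [0.3, -1.0, 0.5]
opening: 0.0456
```

```bash
python3 - <<'E'
from st import *
from cell import read_camera
st()
for n in ["side"]:
    c=read_camera(n); pickle.dump(c,open(f"pics/{n}2.pkl","wb"))
    cv2.imwrite(f"pics/{n}2.png",cv2.resize(c["frame"][145:255,225:345,::-1],None,fx=5,fy=5,interpolation=cv2.INTER_CUBIC))
target(-43,84,41)
target(-43,68,41)
E
```

```text
t 2.30 world [ 0.4528 -0.0196  0.0413] fix mm [-41.3  95.8  41.3] yawrel deg [-9.006e+01  1.000e-02  1.300e-01] F [ 0.25 -1.04  0.45] op 0.0456
shift to (-43, 84, 41) [ 0.0114  0.0009 -0.0015]
shift to (-43, 68, 41) [ 0.0274  0.0009 -0.0015]
```

View pics/side2.png

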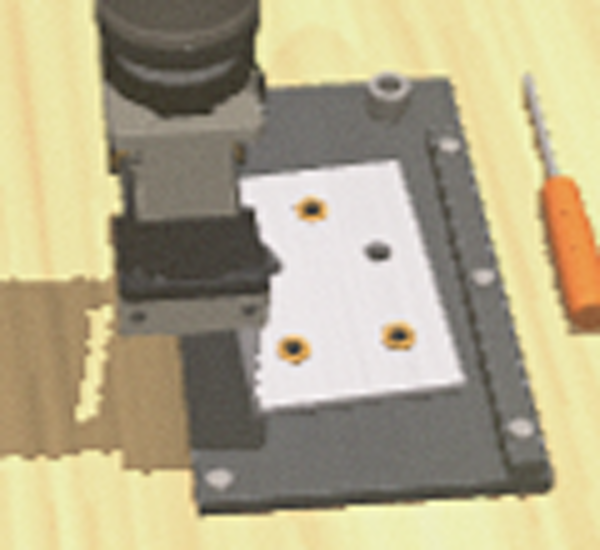

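Call:
{"method": "send_rows", "body": {"motion": [[[0.004, 0.0005, 0, 0], [0.008, 0.0005, 0, 0], [0.012, 0.0005, 0, 0], [0.015, 0.0005, 0, 0], [0.018, 0.0005, 0, 0], [0.021, 0.0005, 0, 0], [0.023, 0.0005, 0, 0], [0.025, 0.0005, 0, 0]]]}}

```text
time: 3.15
tool_pos: [0.4781, -0.0211, 0.0413]
tool_rot: [-1.572, -0.0, -0.047]
contact_force: [-2.4, -0.3, 1.4]
opening: 0.0458
```

```bash
python3 - <<'E'
from st import *
from cell import read_camera
st()
for n in ["side","wrist"]:
    c=read_camera(n); pickle.dump(c,open(f"pics/{n}3.pkl","wb"))
c=pickle.load(open("pics/side3.pkl","rb"))
cv2.imwrite(f"pics/side3.png",cv2.resize(c["frame"][145:255,225:345,::-1],None,fx=5,fy=5,interpolation=cv2.INTER_CUBIC))
E
```

```text
t 3.15 world [ 0.4781 -0.0211  0.0413] fix mm [-41.5  70.4  41.3] yawrel deg [-9.007e+01 -2.000e-02  1.100e-01] F [-2.44 -0.29  1.37] op 0.0458
```

View pics/side3.png

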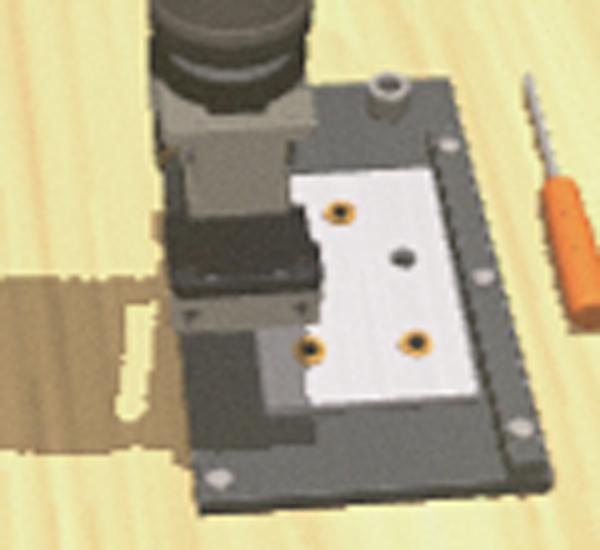

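Call:
{"method": "send_rows", "body": {"motion": [[[0.0015, 0, 0, 0], [0.003, 0, 0, 0], [0.004, 0, 0, 0], [0.005, 0, 0, 0], [0.0055, 0, 0, 0], [0.006, 0, 0, 0]]]}}

```text
time: 3.85
tool_pos: [0.4842, -0.0214, 0.0413]
tool_rot: [-1.572, -0.001, -0.047]
contact_force: [-3.2, -0.2, 1.8]
opening: 0.0461
```

Call:
{"method": "send_rows", "body": {"motion": [[[0.0005, 0, 0, 0], [0.001, 0, 0, 0]]]}}

```text
time: 4.05
tool_pos: [0.4843, -0.0214, 0.0411]
tool_rot: [-1.572, 0.002, -0.047]
contact_force: [-5.5, -1.7, 4.0]
opening: 0.0457
```

```bash
python3 - <<'E'
from st import *
from cell import read_camera
st()
c=read_camera("side")
cv2.imwrite(f"pics/side4.png",cv2.resize(c["frame"][145:255,225:345,::-1],None,fx=5,fy=5,interpolation=cv2.INTER_CUBIC))
E
```

```text
t 4.05 world [ 0.4843 -0.0214  0.0411] fix mm [-41.5  64.2  41.1] yawrel deg [-9.007e+01  9.000e-02  1.300e-01] F [-5.53 -1.73  3.97] op 0.0457
```

View pics/side4.png

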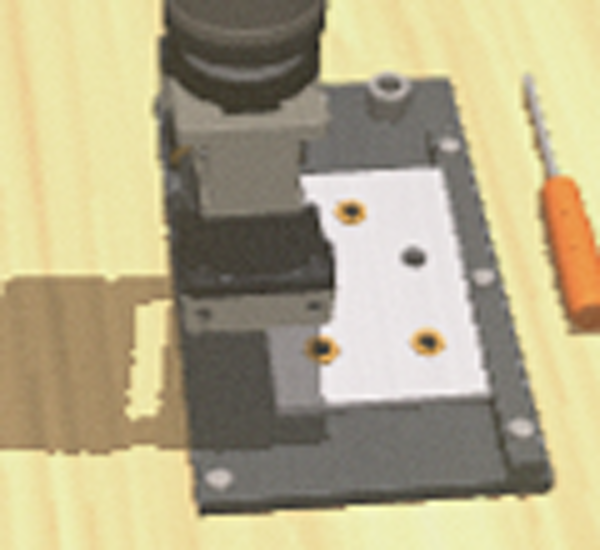

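```bash
python3 - <<'E'
from st import *
o=sensors.observe();print(o["qpos"].round(3))
t=pickle.load(open("pics/top0.pkl","rb"))
# bottle base ~ pixel; solve on z=0.125 cap
for px,z in [((566/1.5,339/1.5),.13),((556/1.5,345/1.5),.05)]:
    r=least_squares(lambda v:(proj(t,[[v[0],v[1],z]])[0]-px),[.4,-.3]);print(r.x.round(3))
E
```

```text
[-0.201  0.557  1.876 -0.002  0.71  -1.724]
[ 0.36 -0.34]
[ 0.358 -0.341]
```

Call:
{"method": "send_rows", "body": {"motion": [[[-0.004, 0, 0, 0], [-0.014, 0, 0, 0], [-0.022, -0.01, 0, 0], [-0.022, -0.04, 0, 0], [-0.022, -0.07, 0, 0], [-0.022, -0.075, 0, 0]]]}}

```text
time: 4.7
tool_pos: [0.4639, -0.0205, 0.1197]
tool_rot: [-1.573, -0.005, -0.047]
contact_force: [-0.3, -0.0, -0.4]
opening: 0.0462
```

Call:
{"method": "send_rows", "body": {"motion": [[[0.0, 0, -0.03, 8], [0.01, 0, -0.06, 16], [0.03, 0, -0.085, 24], [0.05, 0, -0.1, 32], [0.07, 0, -0.106, 40], [0.083, 0, -0.106, 48], [0.085, 0, -0.106, 56], [0.085, 0, -0.106, 64]]]}}

```text
time: 5.5
tool_pos: [0.5437, -0.1304, 0.1199]
tool_rot: [-1.567, -0.004, -1.17]
contact_force: [0.1, -1.1, 0.5]
opening: 0.0456
```

```bash
python3 - <<'E'
from st import *
from cell import read_camera
st()
c=read_camera("side")
cv2.imwrite(f"pics/side5.png",cv2.resize(c["frame"][145:255,225:345,::-1],None,fx=5,fy=5,interpolation=cv2.INTER_CUBIC))
c=read_camera("top")
cv2.imwrite(f"pics/top5.png",cv2.resize(c["frame"][130:215,200:325,::-1],None,fx=6,fy=6,interpolation=cv2.INTER_CUBIC))
E
```

```text
t 5.50 world [ 0.5437 -0.1304  0.1199] fix mm [-147.4   -0.5  119.9] yawrel deg [-89.81  -0.22 -64.2 ] F [ 0.1  -1.06  0.52] op 0.0456
```

View pics/side5.png

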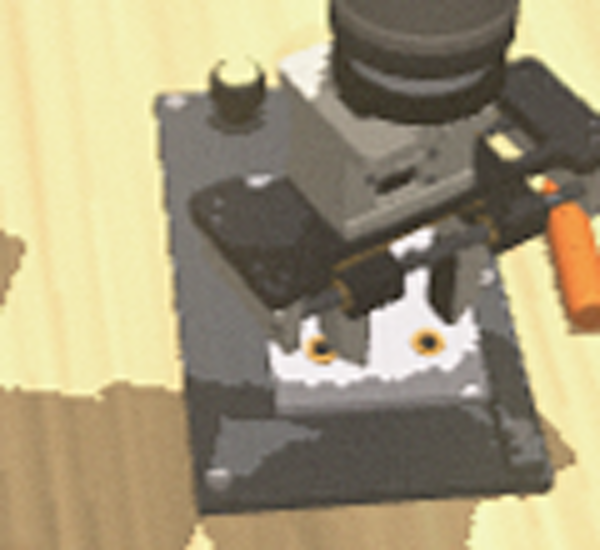

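View pics/top5.png

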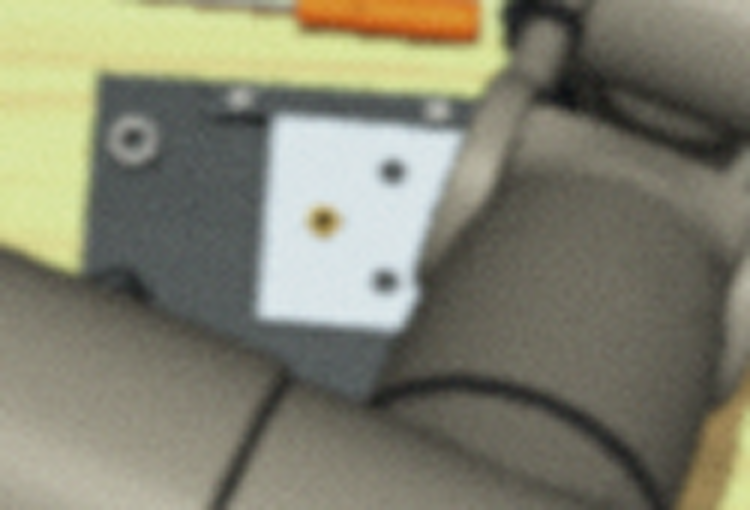

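```bash
python3 - <<'E'
from st import *
t=pickle.load(open("pics/top0.pkl","rb"))
tP=(np.array([(391,172),(384,281),(272,114),(257,318)])+.5)/6-.5+[200,130]
P=[[15,-30,8],[15,30,8],[80,-55,8],[80,55,8]]
r=least_squares(lambda d:(proj(t,fix2w(f,pl2fix(d,P)))+[-.216,-.02]-tP).ravel(),[-43,-1,0.],x_scale=[1,1,.01]);print(r.x,r.fun.round(2))
st();target(-147,-1,120)
E
```

```text
[-4.64093726e+01 -2.45565101e+00  5.31344310e-03] [ 0.04 -0.16 -0.05  0.02  0.05  0.23 -0.04 -0.09]
t 5.60 world [ 0.5434 -0.1302  0.1201] fix mm [-1.473e+02 -1.000e-01  1.201e+02] yawrel deg [-89.82  -0.21 -63.94] F [-0.76 -0.81 -0.1 ] op 0.0458
shift to (-147, -1, 120) [0.0001 0.0001 0.0009]
```

Call:
{"method": "send_rows", "body": {"motion": [[[0, 0, 0, 8], [0, 0, 0, 16], [0, 0, 0, 24], [0, 0, 0, 25.8], [0, 0, 0, 25.8]]]}}

```text
time: 6.1
tool_pos: [0.543, -0.1301, 0.12]
tool_rot: [-1.567, -0.002, -1.612]
contact_force: [0.1, -0.1, 0.4]
opening: 0.0457
```

```bash
python3 st.py -148 -1 39
```

```text
t 6.10 world [ 0.543  -0.1301  0.12  ] fix mm [-147.2    0.3  120. ] yawrel deg [-89.75  -0.11 -89.55] F [ 0.14 -0.12  0.4 ] op 0.0457
shift to (-148.0, -1.0, 39.0) [0.0006 0.081  0.0009]
```

Call:
{"method": "send_rows", "body": {"motion": [[[0, 0.04, 0.001, 0.5], [0, 0.07, 0.001, 0.5], [0, 0.078, 0.001, 0.5], [0, 0.081, 0.001, 0.5], [0, 0.081, 0.001, 0.5]]]}}

```text
time: 6.6
tool_pos: [0.5448, -0.1305, 0.0397]
tool_rot: [-1.565, -0.002, -1.62]
contact_force: [0.4, 0.5, -0.1]
opening: 0.046
```

```bash
python3 - <<'E'
from st import *
from cell import read_camera
st()
c=read_camera("side")
cv2.imwrite(f"pics/side6.png",cv2.resize(c["frame"][145:255,225:345,::-1],None,fx=5,fy=5,interpolation=cv2.INTER_CUBIC))
target(-134,-1,39)
target(-110,-1,39)
E
```

```text
t 6.60 world [ 0.5448 -0.1305  0.0397] fix mm [-147.6   -1.6   39.7] yawrel deg [-89.69  -0.13 -89.98] F [ 0.4   0.48 -0.13] op 0.046
shift to (-134, -1, 39) [-0.0137  0.0012 -0.0009]
shift to (-110, -1, 39) [-0.0377  0.0011 -0.0009]
```

View pics/side6.png

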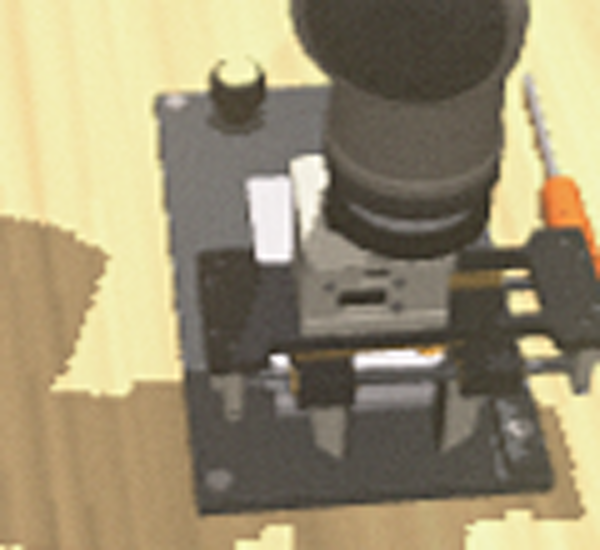

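Call:
{"method": "send_rows", "body": {"motion": [[[-0.004, 0, 0, 0], [-0.008, 0, 0, 0], [-0.012, 0, 0, 0], [-0.015, 0, 0, 0], [-0.018, 0, 0, 0], [-0.021, 0, 0, 0], [-0.024, 0, 0, 0], [-0.026, 0, 0, 0]]]}}

```text
time: 7.45
tool_pos: [0.5464, -0.1045, 0.0401]
tool_rot: [-1.565, -0.003, -1.62]
contact_force: [-0.6, -1.3, 1.7]
opening: 0.046
```

```bash
python3 - <<'E'
from st import *
from cell import read_camera
st()
c=read_camera("side")
cv2.imwrite(f"pics/side7.png",cv2.resize(c["frame"][145:255,225:345,::-1],None,fx=5,fy=5,interpolation=cv2.INTER_CUBIC))
c=read_camera("top")
cv2.imwrite(f"pics/top7.png",cv2.resize(c["frame"][130:215,200:325,::-1],None,fx=6,fy=6,interpolation=cv2.INTER_CUBIC))
E
```

```text
t 7.45 world [ 0.5464 -0.1045  0.0401] fix mm [-121.4   -1.9   40.1] yawrel deg [-89.64  -0.15 -89.99] F [-0.63 -1.29  1.69] op 0.046
```

View pics/side7.png

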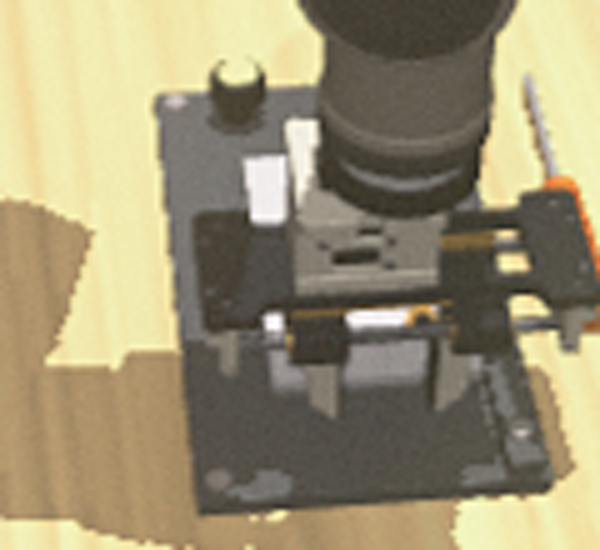

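View pics/top7.png

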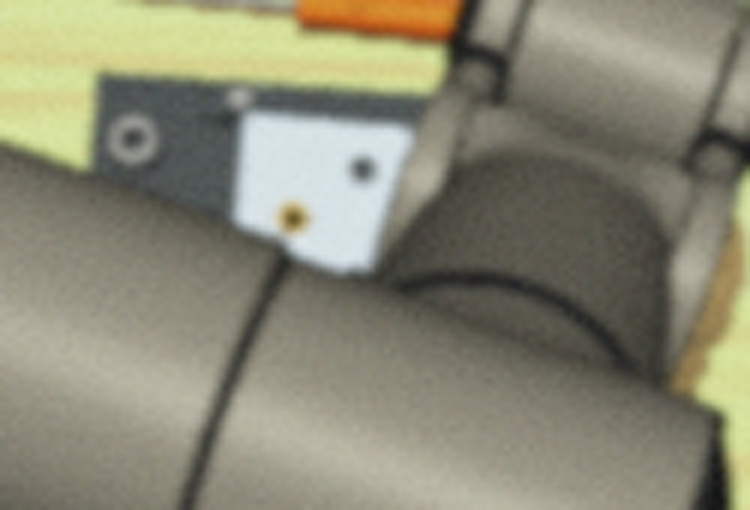

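Call:
{"method": "send_rows", "body": {"motion": [[[-0.0015, 0, 0, 0], [-0.003, 0, 0, 0], [-0.0045, 0, 0, 0], [-0.006, 0, 0, 0], [-0.0075, 0, 0, 0], [-0.009, 0, 0, 0], [-0.01, 0, 0, 0], [-0.011, 0, 0, 0]]]}}

```text
time: 8.35
tool_pos: [0.5468, -0.0931, 0.04]
tool_rot: [-1.565, -0.002, -1.62]
contact_force: [-0.3, -2.0, 0.8]
opening: 0.0462
```

Call:
{"method": "send_rows", "body": {"motion": [[[-0.0005, 0, 0, 0], [-0.001, 0, 0, 0], [-0.0015, 0, 0, 0], [-0.002, 0, 0, 0], [-0.0025, 0, 0, 0], [-0.003, 0, 0, 0]]]}}

```text
time: 8.95
tool_pos: [0.5468, -0.0899, 0.0399]
tool_rot: [-1.565, -0.002, -1.62]
contact_force: [0.0, -0.0, -0.3]
opening: 0.0459
```

```bash
python3 - <<'E'
from st import *
from cell import read_camera
st()
c=read_camera("side")
cv2.imwrite(f"pics/side8.png",cv2.resize(c["frame"][145:255,225:345,::-1],None,fx=5,fy=5,interpolation=cv2.INTER_CUBIC))
c=read_camera("top")
cv2.imwrite(f"pics/top8.png",cv2.resize(c["frame"][130:215,200:325,::-1],None,fx=6,fy=6,interpolation=cv2.INTER_CUBIC))
E
```

```text
t 8.95 world [ 0.5468 -0.0899  0.0399] fix mm [-106.8   -1.6   39.9] yawrel deg [-89.68  -0.11 -89.98] F [ 0.03 -0.03 -0.33] op 0.0459
```

View pics/side8.png

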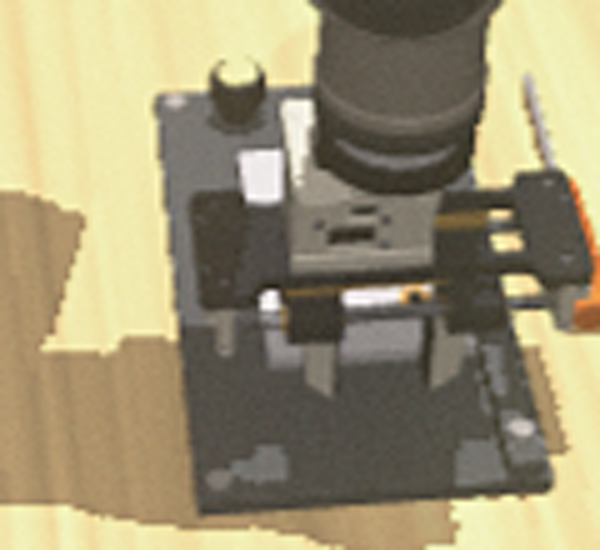

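View pics/top8.png

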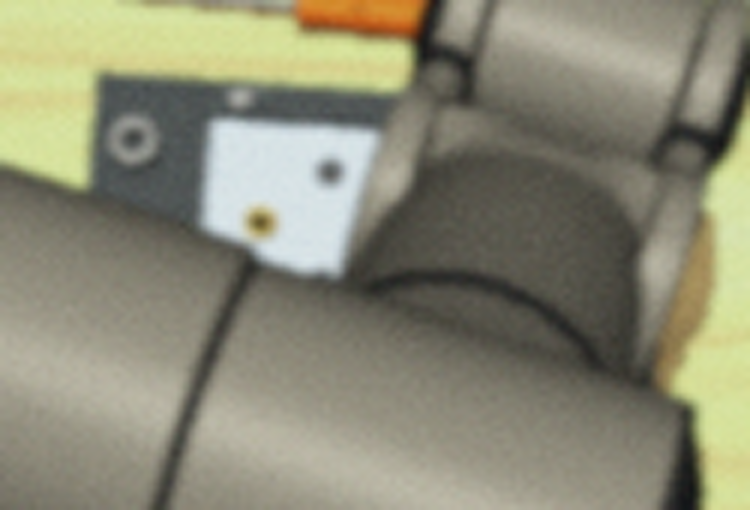

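Call:
{"method": "send_rows", "body": {"motion": [[[-0.0005, 0, 0, 0], [-0.001, 0, 0, 0], [-0.0015, 0, 0, 0], [-0.002, 0, 0, 0]]]}}

```text
time: 9.45
tool_pos: [0.547, -0.0879, 0.0399]
tool_rot: [-1.565, -0.002, -1.62]
contact_force: [0.2, 0.3, -0.1]
opening: 0.0461
```

Call:
{"method": "send_rows", "body": {"motion": [[[0.01, 0, 0, 0], [0.03, 0, 0, 0], [0.05, -0.02, 0, 0], [0.05, -0.06, 0, 0], [0.05, -0.1, 0, 0], [0.05, -0.14, 0, 0], [0.05, -0.18, 0, 0], [0.05, -0.2, 0, 0]]]}}

```text
time: 10.25
tool_pos: [0.5443, -0.1385, 0.244]
tool_rot: [-1.56, -0.004, -1.62]
contact_force: [-0.2, -0.1, -0.7]
opening: 0.0458
```

Call:
{"method": "send_rows", "body": {"motion": [[[0.04, 0, 0.02, 0], [0.08, 0, 0.04, 0], [0.12, 0, 0.06, 0], [0.16, 0, 0.08, 0], [0.2, 0, 0.1, 0], [0.23, 0, 0.11, 0], [0.25, 0, 0.12, 0], [0.25, 0, 0.12, 0]]]}}

```text
time: 11.05
tool_pos: [0.651, -0.3978, 0.2442]
tool_rot: [-1.561, -0.004, -1.624]
contact_force: [-0.7, -0.2, -0.5]
opening: 0.0456
```

```bash
python3 - <<'E'
from st import *
from cell import read_camera
st()
c=read_camera("side");pickle.dump(c,open("pics/side9.pkl","wb"))
cv2.imwrite(f"pics/side9.png",cv2.resize(c["frame"][145:255,245:345,::-1],None,fx=5.4,fy=5.4,interpolation=cv2.INTER_CUBIC))
cv2.imwrite("pics/side9f.png",c["frame"][:,:,::-1])
c=read_camera("top");pickle.dump(c,open("pics/top9.pkl","wb"))
cv2.imwrite(f"pics/top9.png",cv2.resize(c["frame"][130:215,200:325,::-1],None,fx=6,fy=6,interpolation=cv2.INTER_CUBIC))
E
```

```text
t 11.05 world [ 0.651  -0.3978  0.2442] fix mm [-409.3 -120.9  244.2] yawrel deg [-89.44  -0.23 -90.19] F [-0.71 -0.25 -0.51] op 0.0456
```

View pics/side9.png

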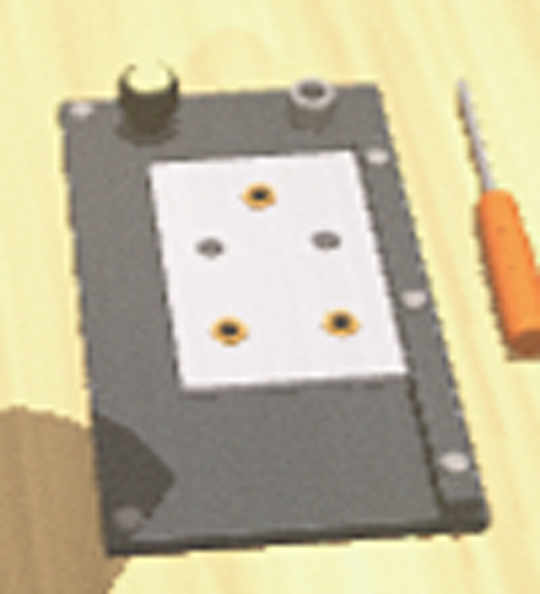

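View pics/top9.png

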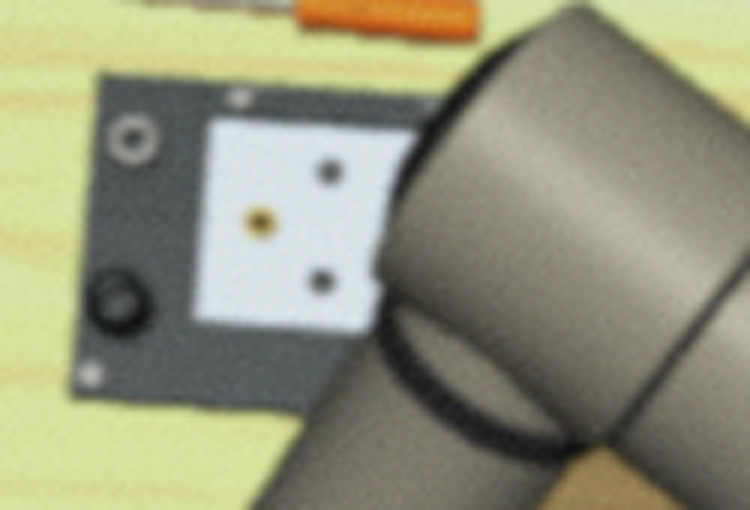

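View pics/side9f.png

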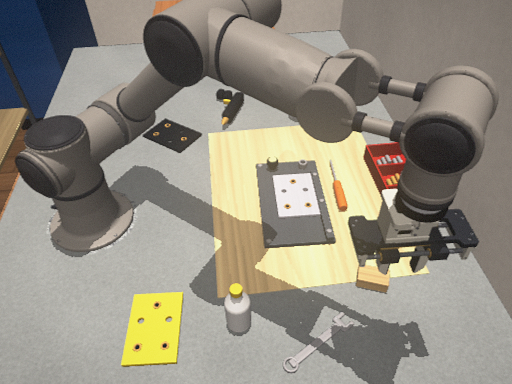

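```bash
python3 - <<'E'
from st import *
t=pickle.load(open("pics/top9.pkl","rb"));s=pickle.load(open("pics/side9.pkl","rb"))
T=lambda u:(np.array(u)+.5)/6-.5+[200,130]
S=lambda u:(np.array(u)+.5)/5.4-.5+[245,145]
P=[[15,-30,8],[15,30,8],[80,-55,8],[80,55,8]]
tP=T([(329,172),(321,281),(207,120),(194,321)])
Q=P+[[-80,-55,8],[-80,55,8]]; sP=S([(327,240),(209,248),(352,152),(150,166),(406,376),(183,389)])
def res(v):
    g=lambda P:fix2w(f,pl2fix(v[:3],P,slope=v[3]))
    return np.r_[(proj(t,g(P))+[-.216,-.02]-tP).ravel(),(proj(s,g(Q))+[.026,.535]-sP).ravel()]
r=least_squares(res,[-15,-1,0,.03],x_scale=[1,1,.01,.01]);J=r.jac
print(r.x.round(4),r.cost,r.fun.round(2));print((np.sqrt(np.diag(np.linalg.inv(J.T@J)))*.3).round(4))
for sl in (0,.03,.05,.06):
    q=least_squares(lambda v:res(np.r_[v,sl]),[-15,-1,0],x_scale=[1,1,.01]);print(sl,q.x.round(3),q.cost)
for n,c,o in (("t",t,(200,130)),("s",s,(245,145))):
    x=(282,150,32,22) if n=="s" else (245,150,25,40)
i=s["frame"][170:222,268:325,::-1];cv2.imwrite("pics/s9z.png",cv2.resize(i,None,fx=11,fy=11,interpolation=cv2.INTER_CUBIC))
E
```

```text
[-1.40504e+01 -3.31100e-01  5.70000e-03 -3.70000e-03] 0.7199234607384128 [ 0.01  0.25  0.02  0.36  0.67  0.06  0.14  0.   -0.19 -0.05  0.28 -0.13
  0.22  0.07 -0.09 -0.12  0.26 -0.67 -0.06 -0.21]
[0.383  0.2996 0.0039 0.0053]
0 [-1.4179e+01 -2.7100e-01  6.0000e-03] 0.7418971449563926
0.03 [-1.5217e+01  2.0900e-01  9.0000e-03] 2.5257377578587894
0.05 [-1.5909e+01  5.2900e-01  1.2000e-02] 5.319728343355446
0.06 [-1.6255e+01  6.9000e-01  1.3000e-02] 7.203754633194137
```

View pics/s9z.png

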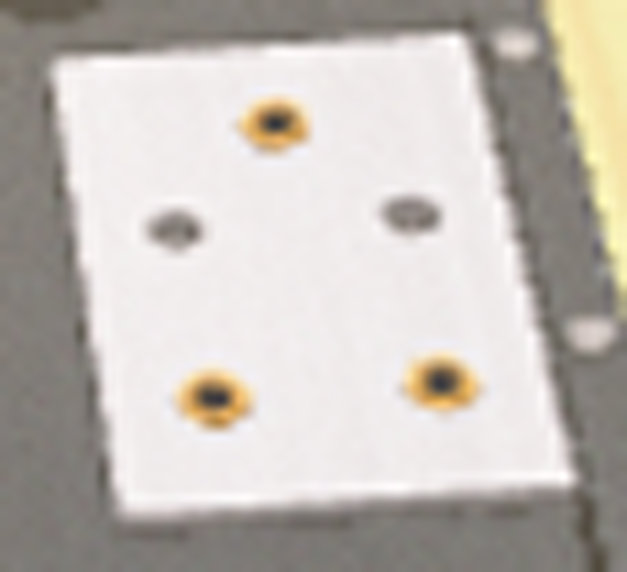

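```bash
python3 -c "
from cell import hand_in
print(hand_in())"
```

```text
the job is handed in; nothing more can be done
None
```

The jig plate is seated: both holes are over the pins and it lies flat on the fixture base. I handed the job in at about 11 s of the 48 s allowed.

- **What I did:** I pushed the plate's +y edge with two spread fingers until it squared up and stopped against the fence, with about 5.5 N at the stop. I then went round to its -x edge and pushed it slowly towards +x. The push force fell from about 2 N to zero as the plate dropped over the pins. Afterwards I backed the arm well clear.
- **Final pose:** A fit to the side and top pictures puts the plate at x ≈ -14, y ≈ -0.3 mm, against the seat at -15, 0. The yaw is about 0.006 rad and the slope -0.004 ± 0.005 rad. That is flat and within the 2 mm play.
- **Pins and bystanders:** Both pins show in the holes near plate level. The spacer, knob and screwdriver show at the same pixels as before, and nothing else I could see had moved. I did not compare every bystander point by point.
- **What was less certain:**
  - The wrist camera placed the fixture about 2 mm further along its own x than my fit from the side and top cameras, which is within the stated calibration error.
  - A further 2 mm push after the drop met no force, because the plate had already moved ahead of the fingers. The seating is therefore confirmed by the pictures, not by pressing it against the pins.

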